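Set the spice mill's grind lever for the jar on the coaster

TASK

Set the spice mill for the jar standing on the coaster: push the mill's orange-cheeked lever round from one side with the fingers, without gripping it, until the orange pointer on the opposite side of the ring stands on the middle of the scale mark that has the colour of that jar's lid. Do not shove, tip or lift the mill, and leave the jars, the mug and the pepper mill where they stand.

Things in the scene. Friction and masses are not known exactly. Their poses are not given: they have to be found in the camera images.
- mill: Pale wooden countertop spice mill, 3 kg, loose but heavy enough not to slide under the lever's push. Foot 160 mm across; white scale collar 180 mm across, its top 100 mm above the counter. Origin at the centre of the underside, on the ring's vertical axis; z up; x points to the scale's zero, on the collar's half away from the robot (yaw within 0.4 rad).
- ring (a joint): Angle (rad) of the mill's dark adjusting ring, growing counter-clockwise seen from above; stops at -1.25 and 1.25. In the mill's frame the pointer stands at this angle from x, the lever exactly opposite. Starts between -1.15 and -0.80, clockwise of all marks. Stiff (about 2 N at the lever's grip); stays where left. Ring 112 mm across with a domed cap, its knob's top 171 mm above the counter.
- lever_grip (a point): Middle of the lever's grip, 126 mm from the mill's axis, 119 mm above the counter. The lever is a level radial steel bar, 8 mm thick, reaching 152 mm from the axis, 102 to 136 mm above the counter, nothing under it beyond the collar. From 101 to 151 mm from the axis it has an orange cheek on each side (16 mm thick in all, 104 to 132 mm above the counter).
- pointer_tip (a point): Tip of the narrow orange pointer on the ring (4 mm wide, 30 mm long), opposite the lever, 86 mm from the mill's axis, just over the scale.
- cheek_left: Orange cheek, 50 x 4 x 28 mm, on the lever's clockwise side seen from above (the side to push on to turn the ring counter-clockwise, towards greater angles); origin at its centre. At ring angle 0 and mill yaw 0 this is the +y side.
- cheek_right: The same cheek on the lever's other (counter-clockwise) side.
- coaster: Flat round cork coaster with a dark centre, 120 mm across, 2 mm thick, lying on the counter left of the mill; origin at its centre. The jar standing on it is the spice to be ground next.
- mark_yellow (a point): Middle of the yellow mark on the mill's white scale, 80 mm from the mill's axis and 100 mm above the counter: a painted radial bar 13 mm wide (round the arc) and 27 mm long. The pointer is on its middle when joint ring reads -0.35.
- mark_red (a point): Middle of the red mark on the mill's white scale, 80 mm from the mill's axis and 100 mm above the counter: a painted radial bar 13 mm wide (round the arc) and 27 mm long. The pointer is on its middle when joint ring reads +0.20.
- mark_green (a point): Middle of the green mark on the mill's white scale, 80 mm from the mill's axis and 100 mm above the counter: a painted radial bar 13 mm wide (round the arc) and 27 mm long. The pointer is on its middle when joint ring reads +0.75.
- jar_yellow: Closed glass spice jar with a yellow lid, 70 mm across, 110 mm tall, loose; origin at the centre of its underside. One of the yellow-, red- and green-lidded jars stands on the coaster, the other two stand elsewhere on the counter. Must not be moved.
- jar_red: Closed glass spice jar with a red lid, 70 mm across, 110 mm tall, loose; origin at the centre of its underside. One of the yellow-, red- and green-lidded jars stands on the coaster, the other two stand elsewhere on the counter. Must not be moved.
- jar_green: Closed glass spice jar with a green lid, 70 mm across, 110 mm tall, loose; origin at the centre of its underside. One of the yellow-, red- and green-lidded jars stands on the coaster, the other two stand elsewhere on the counter. Must not be moved.
- jar_black: Bystander: closed jar with a black lid, 78 mm across, 125 mm tall, loose; origin at the centre of its underside.
- jar_white: Bystander: closed jar with a white lid, 66 mm across, 90 mm tall, loose; origin at the centre of its underside.
- mug: Bystander: blue mug, 80 mm across, 90 mm tall, loose; origin at the centre of its underside.
- pepper_mill: Bystander: turned dark wood pepper mill, 52 mm across, 162 mm tall, loose; origin at the centre of its underside.
Mind the look-alikes: they are no part of the job. Leave any purple look-alike of the jar_red alone.

How it is judged:
At the end, for the whole second after the job is handed in: The ring is at rest within 0.08 rad of the middle of the mark (pointer on the mark) whose colour is that of the lid of the jar on the coaster; the mill stands upright within 20 mm of where it started; the jars, mug and pepper mill are within 20 mm of where they started (((horizontal distance between jar_yellow and coaster below 0.04 m and value of joint ring between -0.43 and -0.27 rad) or (horizontal distance between jar_red and coaster below 0.04 m and value of joint ring between 0.12 and 0.28 rad) or (horizontal distance between jar_green and coaster below 0.04 m and value of joint ring between 0.67 and 0.83 rad)) and velocity of joint ring between -0.02 and 0.02 rad/s and angle between mill's own z axis and vertical below 0.05 rad and distance of each of mill, jar_yellow, jar_red, jar_green, jar_black, jar_white, mug, pepper_mill from where it was at the start of the episode below 0.02 m); the robot touches nothing.
It fails at once if the lever is gripped: pressed on both side cheeks at once (contact force between the fingers and cheek_left above 2.5 N and contact force between the fingers and cheek_right above 2.5 N).
It fails at once if the mill is shoved more than 20 mm, lifted more than 8 mm or tipped (distance of mill from where it was at the start of the episode above 0.02 m or height (world z) of mill above 0.008 m or angle between mill's own z axis and vertical above 0.1 rad).
It fails at once if a jar, the mug or the pepper mill is moved more than 20 mm or lifted (distance of any of jar_yellow, jar_red, jar_green, jar_black, jar_white, mug, pepper_mill from where it was at the start of the episode above 0.02 m).
It also fails if it takes over 45 s, if anything falls off the work surface, if the arm or the gripper's body presses on something with over 40 N, if the wrist force passes 120 N, or if a joint passes its speed limit or range.

ROBOT

A 7-joint arm with a two-finger parallel gripper is mounted at the origin on the work surface. World frame = base frame: x ahead of the robot, y to its left, z up, the work surface at z = 0. Lengths are in m, angles in rad, forces in N, time in s.
With the tool pointing down it reaches from about 0.425 to 0.875 m from the base axis. Payload 4.7 kg.
Tool frame: the origin (TCP) lies midway between the tips of the shut fingers; the grasp point (between the pads) lies 19 mm behind it; x points along the fingers, y is the direction in which the jaws open and shut, and the axes are right-handed (so a half turn about x gives the same grasp; the last joint's range is limited). The gripper opens to 87 mm and grips with 3 to 60 N. Pads are 19 mm wide; open, the fingers measure 117 mm over their backs; the gripper's body (75 mm by 190 mm) begins 51 mm behind the grasp point.
Start: joints at [-1.305, 0.321, -0.07, 1.45, 0.023, 1.371, -0.057], TCP at [0.162, 0.63, 0.223] pointing down, gripper open.
Joint ranges: [-2.86, 2.86], [-0.3, 2.09], [-1.38, 1.24], [0.06, 2.45], [-1.56, 4.7], [0.09, 2.05], [-2.69, 2.69]. Speed limits (rad/s): [2.57, 2.57, 3.14, 3.14, 3.14, 3.14, 3.14].

INTERFACE

Orientations are given as a rotation vector (axis times angle).
In Python, from bench import ctrl gives the robot as it stands. The module is installed in compiled form; this text tells all that it offers.
- The arm moves only by the shell command python3 -m jog 'ROWS' [FORCE]. ROWS is JSON, a list of rows, each an object with "rot": the turn, a rotation vector about the tool's x, y, z in units of 5 degrees (1.0 is 5 degrees), a list of three; "travel": the shift along the tool's x, y, z in units of 0.3 m (1.0 is 0.3 m), a list of three; "jaw": the closure, from -1 (fully open) to 1 (shut), so that 0 is half open. In form: [{"rot": [ax, ay, az], "travel": [tx, ty, tz], "jaw": jaw}, ...]. A call has 1 to 8 rows; each row shifts and turns the commanded pose from where the row before left it, along the tool's axes as they then stand; what a row does not reach is not made up. A row lasts 1/10 s, in which the tool goes at most 50 mm and 8.59 degrees, less where a joint would pass 70% of its speed; a pose out of reach is approached as far as the arm can. A call with a number of a shift or a turn outside -1 to 1 is refused whole. A call with a gripper value outside its range is refused whole. The fingers move at their own pace and stop on an object; FORCE is the grip in N (left out, the last holds). Time passes only in rows, so rows that do not move let the fingers close. It gives the time, the measured TCP pose, the force and the opening at its end, in the units of the state.
- ctrl.get_state(): the state, without advancing time (a new reading comes with each control period).
- ctrl.get_image(name): name is "scene" or "top" or "wrist"; returns the picture (420x560x3 uint8, red, green, blue); there is no depth.
- ctrl.camera_model(name): a dict with "mtx" (3x3 intrinsics, pixels), "k1" (the pictures are not rectified: a ray, as slopes to the right and down, at radius r is drawn at 1 + k1 r^2 times it, then the intrinsics apply), "extrinsics" (4x4, takes a point from world to camera coordinates); the wrist camera has in their place "hand_eye" (4x4, takes a point from camera to tool coordinates, whose origin is the TCP and whose axes are the tool frame's). Camera axes: x right, y up, looking along -z (the intrinsics and any distortion apply to the point x, -y, -z); pixel columns grow to the right and rows downward; lengths in m; the calibration is good to about 2 mm. A picture is of the moment at which its call begins: read the wrist's pose just before it. camera_model takes no time and is no camera call.
- ctrl.close_job(): hands the job in, once; it reports no verdict.
The state is a dict: "time": time; "joint_positions": joint angles; "qd": joint speeds; "joint_torque": joint torques, N m; "position": TCP position; "tool_rot": TCP orientation; "ft_force": force on the tool from outside, world axes, zero at the start; "torque": the same for the moment, N m; "grip_width": opening from 0.0 (shut) to 1.0 (fully open).
Only numpy, scipy, OpenCV 4.12 (cv2) and the standard library are available. Lean on these libraries where they do the work, as an engineer would, in place of code of your own. Each camera call takes 0.05 s, during which the arm holds its last target.

## Working session

There is one attempt and no reset: what is moved stays moved. The work goes in short steps, Python scripts to look and compute and a shell command to move; the robot and the scene stay as the last step left them, time stands still between calls to the robot, and variables do not carry over. Pictures are saved under pics/ and viewed, and the job is handed in when it is done.

```bash
mkdir -p pics; python3 - <<'E'
from bench import ctrl
import cv2,numpy as np
np.set_printoptions(precision=4,suppress=True)
s=ctrl.get_state();print(s)
for n in ["scene","top"]:
    im=ctrl.get_image(n);cv2.imwrite(f"pics/{n}0.png",im[:,:,::-1]);m=ctrl.camera_model(n);print(n,m)
print(ctrl.camera_model("wrist"))
E
```

```text
{'time': 0.0, 'joint_positions': array([-1.3049,  0.3218, -0.0701,  1.4517,  0.0226,  1.3708, -0.0569]), 'qd': array([-0.0002, -0.0017, -0.0003, -0.0012, -0.0013, -0.0011, -0.0007]), 'joint_torque': array([ -0.0001, -49.1314,  -0.4039, -31.2512,  -0.0639,   0.0441,
         0.0002]), 'position': array([0.1619, 0.629 , 0.2215]), 'tool_rot': array([ 0.1962,  1.5619, -0.1991]), 'ft_force': array([ 0.0107, -1.3914, -0.0005]), 'torque': array([ 0.003 , -0.0156,  0.0484]), 'grip_width': 0.9987677597338047}
scene {'mtx': array([[485.5695,   0.    , 283.3631],
       [  0.    , 485.5695, 203.1259],
       [  0.    ,   0.    ,   1.    ]]), 'k1': -0.004105269540682219, 'extrinsics': array([[ 0.0167,  0.9998,  0.0139, -0.0227],
       [-0.7654,  0.0038,  0.6435,  0.4024],
       [ 0.6433, -0.0214,  0.7653, -1.8754],
       [ 0.    ,  0.    ,  0.    ,  1.    ]])}
top {'mtx': array([[521.039 ,   0.    , 269.836 ],
       [  0.    , 521.039 , 209.4516],
       [  0.    ,   0.    ,   1.    ]]), 'k1': 0.03938069484390882, 'extrinsics': array([[ 0.02  , -0.9997,  0.0128, -0.0147],
       [ 0.9855,  0.0219,  0.1684, -0.5923],
       [-0.1687,  0.0092,  0.9856, -1.2902],
       [ 0.    ,  0.    ,  0.    ,  1.    ]])}
{'mtx': array([[317.7918,   0.    , 283.426 ],
       [  0.    , 317.7918, 206.9742],
       [  0.    ,   0.    ,   1.    ]]), 'k1': -0.06104513722775024, 'hand_eye': array([[-0.0007,  0.2654, -0.9641, -0.162 ],
       [ 1.    , -0.0006, -0.0009, -0.    ],
       [-0.0008, -0.9641, -0.2654, -0.0721],
       [ 0.    ,  0.    ,  0.    ,  1.    ]])}
```

View pics/scene0.png

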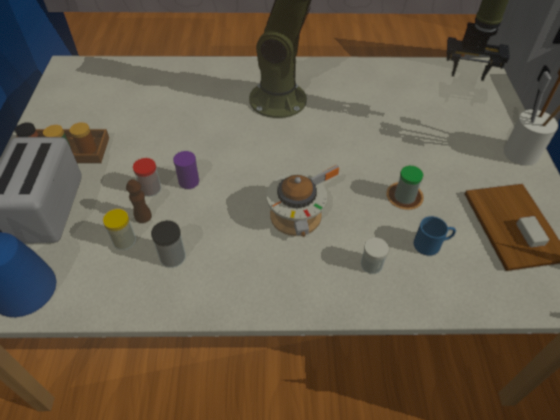

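View pics/top0.png

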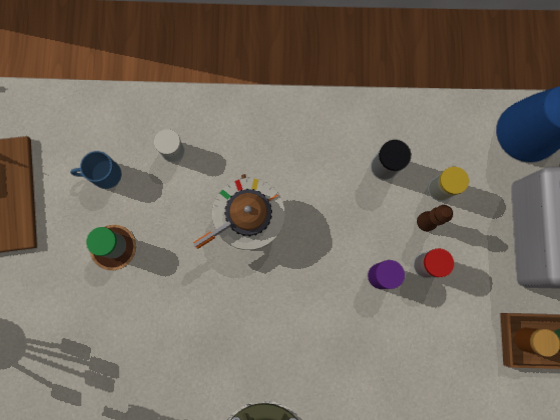

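The top view shows the green-lidded jar at (102,242) on the coaster. The red (438,263), yellow (454,180) and purple (386,275) ones stand elsewhere. The mill is at (248,212) and its lever tip is near (200,242). I'll enlarge this area and measure.

```bash
cat > h.py <<'E'
from bench import ctrl
import cv2,numpy as np
np.set_printoptions(precision=4,suppress=True)
def ray(n,uv,m=None):
    m=m or ctrl.camera_model(n);K=m['mtx'];E=m['extrinsics']
    p=np.array([(uv[0]-K[0,2])/K[0,0],(uv[1]-K[1,2])/K[1,1]])
    d=cv2.undistortPoints(np.array([[uv]],float),K,np.array([m['k1'],0,0,0,0]))[0,0]
    dc=np.array([d[0],-d[1],-1]);R=E[:3,:3]
    return -R.T@E[:3,3],R.T@dc
def onz(n,uv,z):
    o,d=ray(n,uv);return o+d*(z-o[2])/d[2]
def proj(n,P):
    m=ctrl.camera_model(n);c=m['extrinsics']@np.append(P,1)
    x,y=c[0]/-c[2],-c[1]/-c[2];s=1+m['k1']*(x*x+y*y);K=m['mtx']
    return np.array([K[0,0]*x*s+K[0,2],K[1,1]*y*s+K[1,2]])
E
python3 - <<'E'
import cv2,numpy as np
a=cv2.imread('pics/top0.png');b=cv2.imread('pics/scene0.png')
c=cv2.resize(a[160:290,70:310],None,fx=3.3,fy=3.3,interpolation=2);cv2.imwrite('pics/c1.png',c)
c=cv2.resize(b[140:260,250:450],None,fx=4,fy=4,interpolation=2);cv2.imwrite('pics/c2.png',c)
from h import *
for n,im in(('top',a),('scene',b)):
    hsv=cv2.cvtColor(im,cv2.COLOR_BGR2HSV)
    for nm,lo,hi in(('orange',(3,150,140),(14,255,255)),('green',(55,120,60),(85,255,255)),('yellow',(20,150,100),(32,255,255)),('redlo',(0,180,100),(2,255,255)),('redhi',(172,150,100),(180,255,255))):
        m=cv2.inRange(hsv,lo,hi)
        k,l,st,ce=cv2.connectedComponentsWithStats(m)
        print(n,nm,[(np.round(ce[i],1).tolist(),int(st[i,4])) for i in range(1,k) if st[i,4]>5 and st[i,4]<3000][:14])
E
```

```text
top orange [([274.5, 196.0], 8), ([202.0, 236.6], 17)]
top green [([224.7, 194.0], 45), ([100.9, 241.0], 644)]
top yellow [([453.8, 179.8], 609), ([254.8, 183.9], 46)]
top redlo [([238.5, 185.0], 36), ([438.5, 262.4], 641)]
top redhi []
scene orange [([142.9, 164.9], 151), ([332.2, 171.3], 18), ([306.5, 212.2], 10)]
scene green [([411.4, 174.4], 295), ([317.5, 206.0], 10)]
scene yellow [([79.1, 128.8], 160), ([53.0, 130.9], 161), ([115.6, 219.0], 424), ([292.2, 213.9], 21)]
scene redlo [([147.8, 164.6], 62), ([136.5, 166.5], 6), ([139.2, 168.7], 6), ([143.6, 170.0], 10)]
scene redhi []
```

View pics/c1.png

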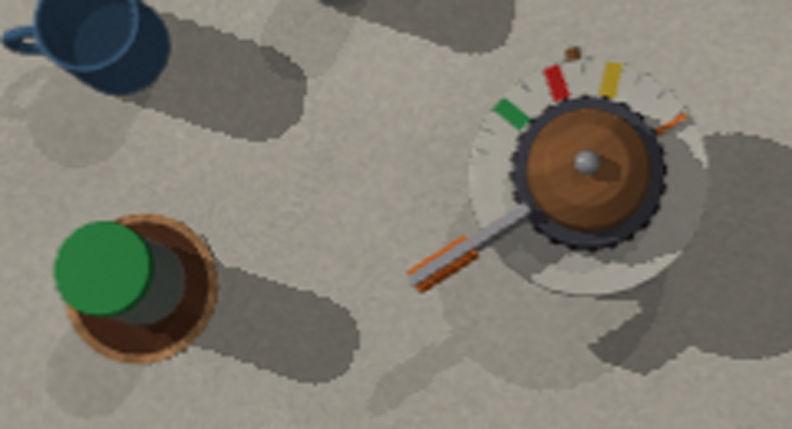

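View pics/c2.png

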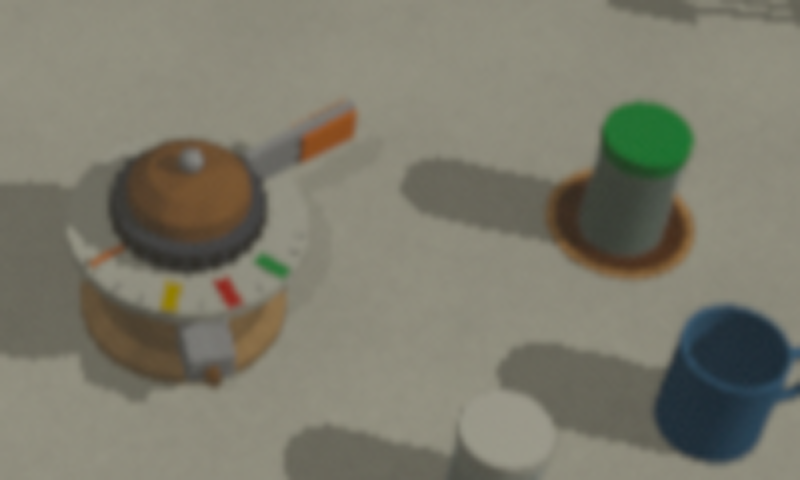

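The crops confirm it: the green lid is over the coaster, with no purple jar near it. The lever points toward the robot and to the left. The pointer is on the right at about (276,196), clockwise of yellow.

```bash
cat > meas.py <<'E'
from h import *
from scipy.optimize import least_squares
def marks(im):
    hsv=cv2.cvtColor(im,cv2.COLOR_RGB2HSV);out={}
    for nm,lo,hi in(('green',(50,100,60),(85,255,255)),('red',(0,180,90),(3,255,255)),('yellow',(19,130,90),(33,255,255))):
        k,l,st,ce=cv2.connectedComponentsWithStats(cv2.inRange(hsv,lo,hi))
        c=[ce[i] for i in range(1,k) if 15<st[i,4]<90 and 205<ce[i][0]<300 and 160<ce[i][1]<250]
        out[nm]=c[0]
    return out
if __name__=='__main__':
    im=cv2.imread('pics/top0.png')[:,:,::-1].copy()
    mk=marks(im);P={k:onz('top',v,.1) for k,v in mk.items()};print(P)
    A={'green':.75,'red':.2,'yellow':-.35}
    f=lambda q:np.concatenate([P[k][:2]-q[:2]-.08*np.array([np.cos(q[2]+a),np.sin(q[2]+a)]) for k,a in A.items()])
    r=least_squares(f,[.6,0,0]);print('mill',r.x,'res',r.fun)
    c=r.x
    print('knob',onz('top',(247.6,208.3),.171),'pointer',onz('top',(274.5,196),.103))
    pt=onz('top',(274.5,196),.103)[:2]-c[:2];print('ring by pointer',np.arctan2(pt[1],pt[0])-c[2], np.hypot(*pt))
    t=onz('top',(70+412/3.3,160+280/3.3),.136)[:2]-c[:2];print('lever tip',t,np.hypot(*t),'ring',np.arctan2(-t[1],-t[0])-c[2])
    tp=onz('top',(70+526/3.3,160+210/3.3),.136)[:2]-c[:2];print(tp,np.hypot(*tp), np.arctan2(*(tp-t)[::-1])-c[2])
    print('green lid',onz('top',(100.9,241),.112),'coaster',onz('top',(70+142/3.3,160+288/3.3),0))
    print('mug',onz('top',(98,168),.09),'white',onz('top',(167,141),.09))
E
python3 meas.py
```

```text
{'green': array([0.6203, 0.1114, 0.1   ]), 'red': array([0.6442, 0.0777, 0.1   ]), 'yellow': array([0.6479, 0.0375, 0.1   ])}
mill [0.5698 0.0504 0.1559] res [ 0.0011 -0.002  -0.0007 -0.0006 -0.0005  0.0026]
knob [0.5734 0.0509 0.171 ] pointer [ 0.6176 -0.0126  0.103 ]
ring by pointer -1.078384657524501 0.07905466010219278
lever tip [-0.0811  0.1243] 0.14843314509094993 ring -1.148551699152064
[-0.0286  0.0442] 0.05265106255306967 -1.1461531485543435
green lid [0.4959 0.4035 0.112 ] coaster [0.4915 0.4058 0.    ]
mug [0.6816 0.4311 0.09  ] white [0.7563 0.2629 0.09  ]
```

```bash
python3 - <<'E'
from h import *
from scipy.spatial.transform import Rotation as R
s=ctrl.get_state();M=R.from_rotvec(s['tool_rot']).as_matrix();print(M)
c=np.array([.572,.051]);yaw=.15
for ring in(-1.12,0,.75):
    th=yaw+ring+np.pi;r=np.array([np.cos(th),np.sin(th)]);t=np.array([-r[1],r[0]])
    g=c+.126*r;print(ring,'grip',g,'pushdir',t,np.degrees(np.arctan2(t[1],t[0])),'start',g-.04*t)
E
python3 -m jog '[{"rot":[0,0,0],"travel":[0,0,0],"jaw":1}]' 20
```

```text
[[-0.0003  0.2492  0.9685]
 [-0.0017  0.9685 -0.2492]
 [-1.     -0.0018  0.0001]]
-1.12 grip [0.5008 0.1549] pushdir [-0.8249 -0.5653] -145.57690612768988 start [0.5338 0.1775]
0 grip [0.4474 0.0322] pushdir [ 0.1494 -0.9888] -81.40563307303766 start [0.4414 0.0717]
0.75 grip [ 0.4937 -0.0477] pushdir [ 0.7833 -0.6216] -38.4337984382259 start [ 0.4623 -0.0228]
time: 0.2
position: [0.1619, 0.6292, 0.2219]
tool_rot: [0.197, 1.562, -0.199]
ft_force: [-0.4, -0.1, -0.1]
grip_width: 0.967
```

```bash
python3 -m jog '[{"rot":[0,0,0],"travel":[0,-0.082,0.113],"jaw":1},{"rot":[0,0,0],"travel":[0,-0.082,0.113],"jaw":1},{"rot":[0,0,0],"travel":[0,-0.082,0.113],"jaw":1},{"rot":[0,0,0],"travel":[0,-0.082,0.113],"jaw":1},{"rot":[0,0,0],"travel":[0,-0.082,0.113],"jaw":1},{"rot":[0,0,0],"travel":[0,-0.082,0.113],"jaw":1},{"rot":[0,0,0],"travel":[0,-0.082,0.113],"jaw":1}]'
python3 -m jog '[{"rot":[0,0,0],"travel":[0,-0.082,0.113],"jaw":1},{"rot":[0,0,0],"travel":[0,-0.082,0.113],"jaw":1},{"rot":[0,0,0],"travel":[0,-0.082,0.113],"jaw":1},{"rot":[0,0,0],"travel":[0,-0.082,0.113],"jaw":1},{"rot":[0,0,0],"travel":[0,-0.082,0.113],"jaw":1},{"rot":[0,0,0],"travel":[0,-0.082,0.113],"jaw":1},{"rot":[0,0,0],"travel":[0,-0.082,0.113],"jaw":1}]'
python3 -m jog '[{"rot":[1,0,0],"travel":[0,0,0],"jaw":1},{"rot":[1,0,0],"travel":[0,0,0],"jaw":1},{"rot":[1,0,0],"travel":[0,0,0],"jaw":1},{"rot":[1,0,0],"travel":[0,0,0],"jaw":1},{"rot":[1,0,0],"travel":[0,0,0],"jaw":1},{"rot":[1,0,0],"travel":[0,0,0],"jaw":1},{"rot":[1,0,0],"travel":[0,0,0],"jaw":1},{"rot":[1,0,0],"travel":[0,0,0],"jaw":1}]'
python3 -m jog '[{"rot":[1,0,0],"travel":[0,0,0],"jaw":1},{"rot":[1,0,0],"travel":[0,0,0],"jaw":1},{"rot":[1,0,0],"travel":[0,0,0],"jaw":1},{"rot":[1,0,0],"travel":[0,0,0],"jaw":1},{"rot":[1,0,0],"travel":[0,0,0],"jaw":1},{"rot":[1,0,0],"travel":[0,0,0],"jaw":1},{"rot":[1,0,0],"travel":[0,0,0],"jaw":1},{"rot":[1,0,0],"travel":[0,0,0],"jaw":1}]'
cat > st.py <<'E'
from h import *
from scipy.spatial.transform import Rotation as R
def st():
    s=ctrl.get_state();M=R.from_rotvec(s['tool_rot']).as_matrix()
    print('t',round(s['time'],2),'pos',s['position'],'zdir deg',np.degrees(np.arctan2(M[1,2],M[0,2])),'down',M[2,0],'q',s['joint_positions'],'F',s['ft_force'],'w',s['grip_width']);return s,M
if __name__=='__main__':st()
E
python3 st.py
```

```text
time: 0.9
position: [0.3497, 0.4021, 0.2225]
tool_rot: [0.198, 1.562, -0.197]
ft_force: [0.6, 0.5, -0.6]
grip_width: 0.36
time: 1.6
position: [0.5366, 0.1763, 0.2226]
tool_rot: [0.198, 1.562, -0.197]
ft_force: [0.4, 1.1, 0.1]
grip_width: 0.007
time: 2.4
position: [0.5357, 0.1777, 0.2224]
tool_rot: [0.744, 1.44, -0.744]
ft_force: [0.7, -0.3, 0.2]
grip_width: 0.006
time: 3.2
position: [0.5356, 0.1777, 0.2224]
tool_rot: [1.268, 1.17, -1.269]
ft_force: [0.4, -0.1, -0.6]
grip_width: 0.006
t 3.2 pos [0.5356 0.1777 0.2224] zdir deg -94.62833943976322 down -0.9999999565046997 q [-0.7767  0.1414  0.4535  1.6844 -0.0637  1.3306 -0.3928] F [ 0.3845 -0.1321 -0.608 ] w 0.006307219462725129
```

```bash
python3 -m jog '[{"rot":[1,0,0],"travel":[0,0,0],"jaw":1},{"rot":[1,0,0],"travel":[0,0,0],"jaw":1},{"rot":[1,0,0],"travel":[0,0,0],"jaw":1},{"rot":[1,0,0],"travel":[0,0,0],"jaw":1},{"rot":[1,0,0],"travel":[0,0,0],"jaw":1}]'
python3 -m jog '[{"rot":[1,0,0],"travel":[0,0,0],"jaw":1},{"rot":[1,0,0],"travel":[0,0,0],"jaw":1},{"rot":[1,0,0],"travel":[0,0,0],"jaw":1},{"rot":[1,0,0],"travel":[0,0,0],"jaw":1},{"rot":[1,0,0],"travel":[0,0,0],"jaw":1},{"rot":[0,0,0],"travel":[0,0,0],"jaw":1}]'
python3 - <<'E'
from st import *
s,M=st()
for n in('wrist','top'):
    cv2.imwrite(f'pics/{n}1.png',ctrl.get_image(n)[:,:,::-1])
E
```

```text
time: 3.7
position: [0.5356, 0.1777, 0.2224]
tool_rot: [1.579, 0.919, -1.579]
ft_force: [0.2, -0.4, 0.6]
grip_width: 0.009
time: 4.3
position: [0.5357, 0.1777, 0.2225]
tool_rot: [1.866, 0.598, -1.866]
ft_force: [-0.0, 0.0, -0.7]
grip_width: 0.009
t 4.3 pos [0.5357 0.1777 0.2225] zdir deg -144.43690951281337 down -0.9999999894157241 q [-0.8344  0.1441  0.5181  1.6862 -0.0733  1.3307 -1.2533] F [-0.0258  0.0451 -0.7398] w 0.008650534193947948
```

View pics/wrist1.png

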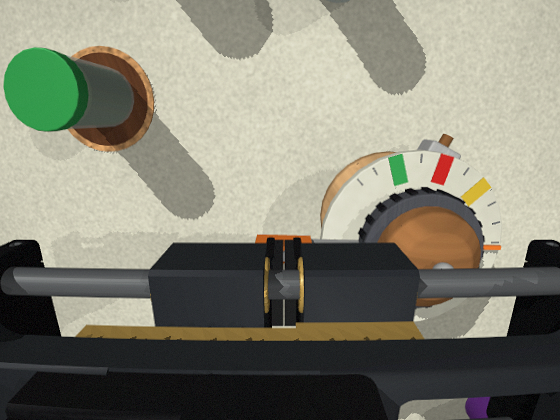

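View pics/top1.png

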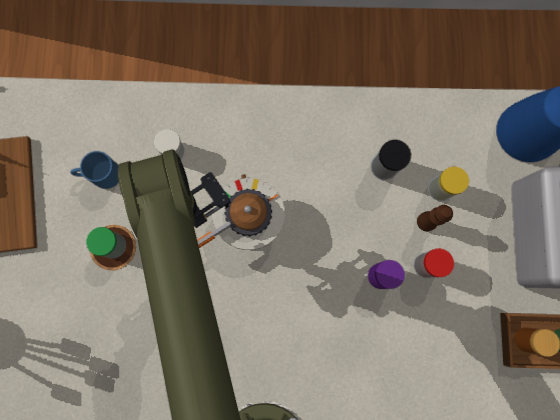

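The wrist view shows the lever's orange cheek edge at row 238, columns 256–312. That puts it centred across the fingers and about 28 mm ahead (+z) of the TCP, which agrees with the top view. The fingers will come down clear of it.

```bash
python3 -m jog '[{"rot":[0,0,0],"travel":[0.09,0,0],"jaw":1},{"rot":[0,0,0],"travel":[0.09,0,0],"jaw":1},{"rot":[0,0,0],"travel":[0.09,0,0],"jaw":1},{"rot":[0,0,0],"travel":[0.085,0,0],"jaw":1},{"rot":[0,0,0],"travel":[0,0,0],"jaw":1}]'
python3 - <<'E'
from st import *
s,M=st()
cv2.imwrite('pics/wrist2.png',ctrl.get_image('wrist')[:,:,::-1])
im=ctrl.get_image('scene')[:,:,::-1]
cv2.imwrite('pics/scene2.png',cv2.resize(im[110:260,230:430],None,fx=4,fy=4,interpolation=2))
E
```

```text
time: 4.9
position: [0.533, 0.1768, 0.1126]
tool_rot: [1.858, 0.599, -1.872]
ft_force: [-0.5, 0.2, 0.4]
grip_width: 0.004
t 4.9 pos [0.533  0.1768 0.1126] zdir deg -144.34025891243328 down -0.9999746660407911 q [-0.8144  0.2357  0.5084  1.8197 -0.1251  1.1252 -1.2113] F [-0.5047  0.1588  0.4098] w 0.004473698524138759
```

View pics/wrist2.png

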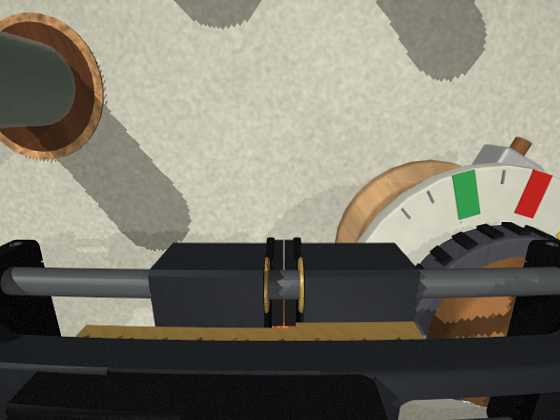

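View pics/scene2.png

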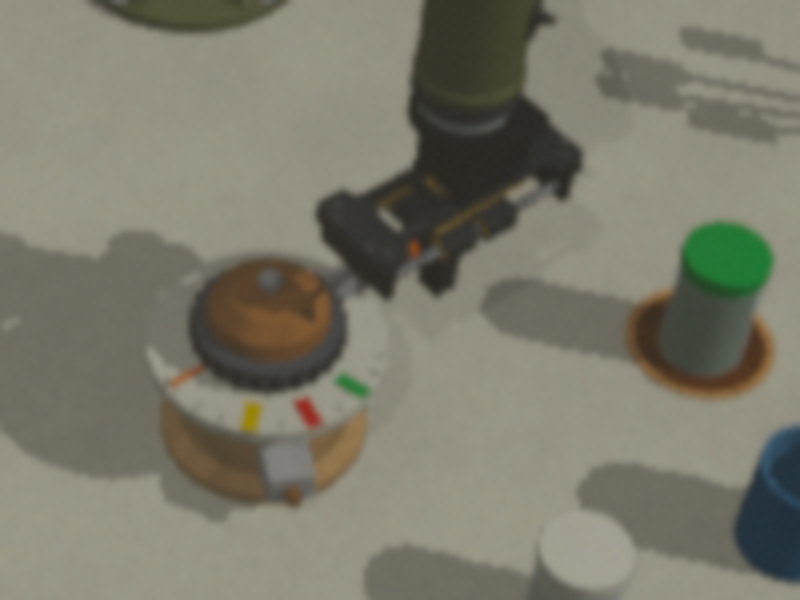

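```bash
python3 -m jog '[{"rot":[0,0,0],"travel":[0,0,0.02],"jaw":1},{"rot":[0,0,0],"travel":[0,0,0.02],"jaw":1},{"rot":[0,0,0],"travel":[0,0,0.02],"jaw":1}]'
python3 -m jog '[{"rot":[0,0,0],"travel":[0,0,0.01],"jaw":1},{"rot":[0,0,0],"travel":[0,0,0.01],"jaw":1}]'
python3 -m jog '[{"rot":[0,0,0],"travel":[0,0,0.01],"jaw":1},{"rot":[0,0,0],"travel":[0,0,0.01],"jaw":1}]'
python3 -m jog '[{"rot":[0,0,0],"travel":[0,0,0.01],"jaw":1},{"rot":[0,0,0],"travel":[0,0,0.01],"jaw":1}]'
python3 st.py
```

```text
time: 5.3
position: [0.5213, 0.167, 0.1172]
tool_rot: [1.868, 0.599, -1.865]
ft_force: [0.1, -0.2, 0.2]
grip_width: 0.002
time: 5.5
position: [0.5169, 0.1642, 0.1169]
tool_rot: [1.869, 0.6, -1.864]
ft_force: [3.3, 1.2, 1.0]
grip_width: 0.008
time: 5.7
position: [0.5119, 0.1608, 0.1167]
tool_rot: [1.868, 0.6, -1.864]
ft_force: [2.6, 0.9, 1.4]
grip_width: 0.006
time: 5.9
position: [0.5065, 0.1569, 0.1162]
tool_rot: [1.867, 0.599, -1.865]
ft_force: [1.8, 2.0, 0.8]
grip_width: 0.005
t 5.9 pos [0.5065 0.1569 0.1162] zdir deg -144.4098213860287 down -0.99999983198977 q [-0.8241  0.1548  0.5165  1.897  -0.0852  1.1107 -1.2246] F [1.7792 2.0372 0.7609] w 0.004844228497080459
```

Contact is made (about 3 N) and the lever is moving. Next I push along the arc.

```bash
python3 -m jog '[{"rot":[-1,0,0],"travel":[0,0,0],"jaw":1},{"rot":[-1,0,0],"travel":[0,-0.0035,0.037],"jaw":1},{"rot":[-1,0,0],"travel":[0,-0.0035,0.037],"jaw":1},{"rot":[-1,0,0],"travel":[0,-0.0035,0.037],"jaw":1},{"rot":[-1,0,0],"travel":[0,-0.0035,0.037],"jaw":1},{"rot":[-1,0,0],"travel":[0,-0.0035,0.037],"jaw":1}]'
python3 - <<'E'
from st import *
s,M=st()
im=ctrl.get_image('scene')[:,:,::-1];cv2.imwrite('pics/scene3f.png',im)
cv2.imwrite('pics/scene3.png',cv2.resize(im[110:260,230:430],None,fx=4,fy=4,interpolation=2))
im=ctrl.get_image('top')[:,:,::-1];cv2.imwrite('pics/top3f.png',im)
cv2.imwrite('pics/top3.png',cv2.resize(im[150:280,170:330],None,fx=4,fy=4,interpolation=2))
c=np.array([.572,.051]);d=s['position'][:2]-c
print('along y,z',d@M[:2,1],d@M[:2,2])
E
```

```text
time: 6.5
position: [0.4671, 0.1172, 0.1158]
tool_rot: [1.513, 0.979, -1.513]
ft_force: [3.4, 2.1, -0.7]
grip_width: 0.003
t 6.5 pos [0.4671 0.1172 0.1158] zdir deg -114.20203359938358 down -0.9999999645701025 q [-0.7843  0.0398  0.4968  2.0064 -0.0212  1.1    -0.7007] F [ 3.3705  2.1253 -0.7008] w 0.002584313018253512
along y,z -0.12278693782708734 -0.017417042264630502
```

View pics/scene3.png

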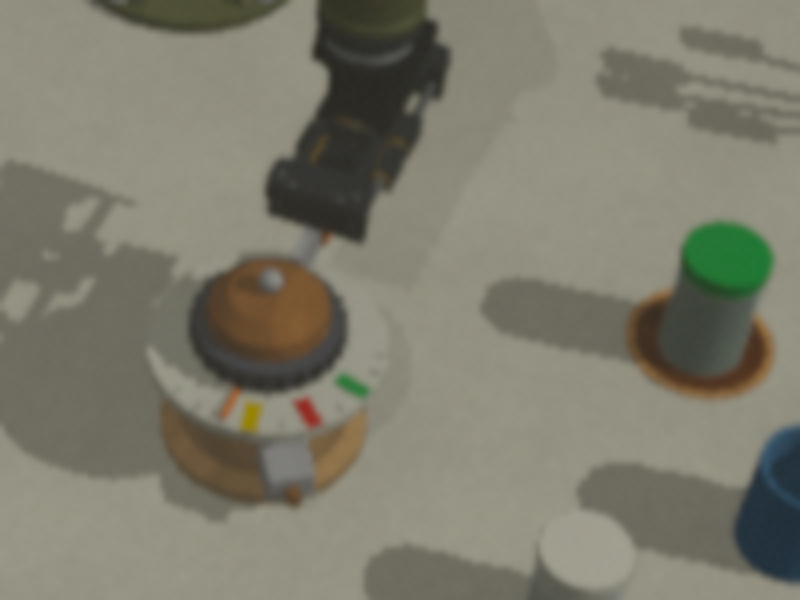

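View pics/top3.png

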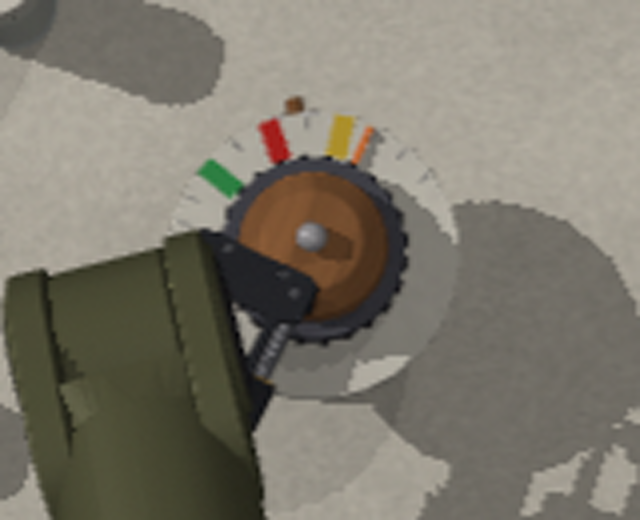

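The pointer, at crop (365,145), is just short of yellow. By tool heading the ring reads about -0.57, and the mill hasn't moved. About 75° remains, so I'll do 8 rows and then check.

```bash
python3 -m jog '[{"rot":[-1,0,0],"travel":[0,-0.0035,0.0365],"jaw":1},{"rot":[-1,0,0],"travel":[0,-0.0035,0.0365],"jaw":1},{"rot":[-1,0,0],"travel":[0,-0.0035,0.0365],"jaw":1},{"rot":[-1,0,0],"travel":[0,-0.0035,0.0365],"jaw":1},{"rot":[-1,0,0],"travel":[0,-0.0035,0.0365],"jaw":1}]'
python3 st.py
python3 -m jog '[{"rot":[-1,0,0],"travel":[0,-0.0035,0.0365],"jaw":1},{"rot":[-1,0,0],"travel":[0,-0.0035,0.0365],"jaw":1},{"rot":[-1,0,0],"travel":[0,-0.0035,0.0365],"jaw":1},{"rot":[-1,0,0],"travel":[0,-0.0035,0.0365],"jaw":1},{"rot":[-1,0,0],"travel":[0,-0.0035,0.0365],"jaw":1}]'
python3 - <<'E'
from st import *
s,M=st()
im=ctrl.get_image('top')[:,:,::-1];cv2.imwrite('pics/top4f.png',im)
cv2.imwrite('pics/top4.png',cv2.resize(im[150:280,170:330],None,fx=4,fy=4,interpolation=2))
c=np.array([.572,.051]);d=s['position'][:2]-c
print('along y,z',d@M[:2,1],d@M[:2,2])
E
```

```text
time: 7.1
position: [0.4486, 0.0668, 0.1158]
tool_rot: [1.2, 1.216, -1.2]
ft_force: [1.0, 2.2, -1.0]
grip_width: 0.003
t 7.1 pos [0.4486 0.0668 0.1158] zdir deg -89.3078444307908 down -0.9999995589725859 q [-0.7411 -0.031   0.5321  2.0677  0.0167  1.1012 -0.2047] F [ 1.0377  2.2316 -0.9683] w 0.003095478099082276
time: 7.6
position: [0.4533, 0.0126, 0.1158]
tool_rot: [0.873, 1.39, -0.873]
ft_force: [0.3, 2.1, 0.1]
grip_width: 0.006
t 7.6 pos [0.4533 0.0126 0.1158] zdir deg -64.31462068358054 down -0.9999983443124153 q [-0.695  -0.0344  0.6059  2.0691  0.0207  1.1023  0.3496] F [0.3482 2.1097 0.084 ] w 0.0064259326809879185
along y,z -0.12364232394041202 -0.01680296853211175
```

View pics/top4.png

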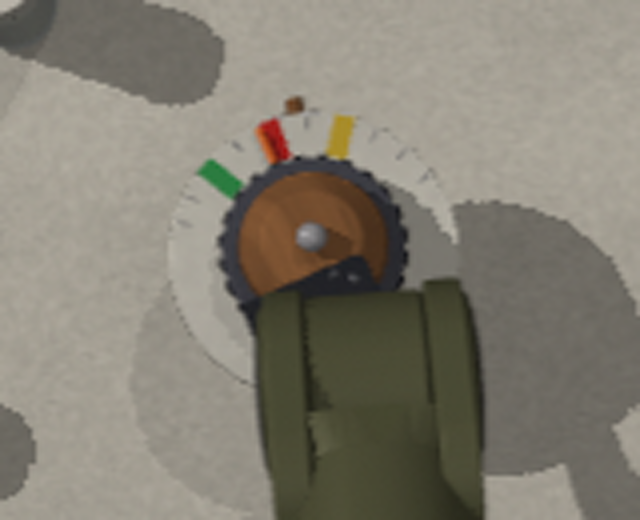

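The pointer is at the far edge of red, ring about 0.28. About 27° remains, so I'll do 4 more rows and then measure.

```bash
python3 -m jog '[{"rot":[-1,0,0],"travel":[0,-0.0035,0.0365],"jaw":1},{"rot":[-1,0,0],"travel":[0,-0.0035,0.0365],"jaw":1},{"rot":[-1,0,0],"travel":[0,-0.0035,0.0365],"jaw":1},{"rot":[-1,0,0],"travel":[0,-0.0035,0.0365],"jaw":1},{"rot":[0,0,0],"travel":[0,0,0],"jaw":1}]'
python3 - <<'E'
from st import *
s,M=st()
im=ctrl.get_image('top')[:,:,::-1];cv2.imwrite('pics/top5f.png',im)
cv2.imwrite('pics/top5.png',cv2.resize(im[175:225,200:270],None,fx=9,fy=9,interpolation=2))
hsv=cv2.cvtColor(im,cv2.COLOR_BGR2HSV)
m=cv2.inRange(hsv,(4,130,120),(16,255,255))[170:240,205:300];ys,xs=np.nonzero(m);print(list(zip(xs+205,ys+170)))
c=np.array([.572,.051]);d=s['position'][:2]-c
print('along y,z',d@M[:2,1],d@M[:2,2])
E
```

```text
time: 8.15
position: [0.4739, -0.0276, 0.1156]
tool_rot: [0.608, 1.485, -0.611]
ft_force: [-0.4, 0.1, -0.3]
grip_width: 0.009
t 8.15 pos [ 0.4739 -0.0276  0.1156] zdir deg -44.65623675620448 down -0.9999982536201955 q [-0.651   0.0218  0.6662  2.0251 -0.0138  1.1009  0.8128] F [-0.3689  0.1377 -0.34  ] w 0.009037307955012326
[(np.int64(224), np.int64(189)), (np.int64(224), np.int64(190)), (np.int64(225), np.int64(190)), (np.int64(226), np.int64(190)), (np.int64(225), np.int64(191)), (np.int64(226), np.int64(191)), (np.int64(227), np.int64(191)), (np.int64(226), np.int64(192)), (np.int64(227), np.int64(192)), (np.int64(228), np.int64(192)), (np.int64(227), np.int64(193)), (np.int64(228), np.int64(193)), (np.int64(229), np.int64(193)), (np.int64(228), np.int64(194)), (np.int64(229), np.int64(194)), (np.int64(230), np.int64(194)), (np.int64(229), np.int64(195)), (np.int64(230), np.int64(195)), (np.int64(231), np.int64(195)), (np.int64(230), np.int64(196)), (np.int64(243), np.int64(199)), (np.int64(246), np.int64(201)), (np.int64(232), np.int64(205)), (np.int64(233), np.int64(205)), (np.
[... 4020 characters left out ...]
(218)), (np.int64(243), np.int64(218)), (np.int64(244), np.int64(218)), (np.int64(245), np.int64(218)), (np.int64(246), np.int64(218)), (np.int64(247), np.int64(218)), (np.int64(248), np.int64(218)), (np.int64(249), np.int64(218)), (np.int64(242), np.int64(219)), (np.int64(243), np.int64(219)), (np.int64(244), np.int64(219)), (np.int64(246), np.int64(219)), (np.int64(247), np.int64(219)), (np.int64(248), np.int64(219)), (np.int64(249), np.int64(219)), (np.int64(243), np.int64(220)), (np.int64(244), np.int64(220)), (np.int64(245), np.int64(220)), (np.int64(247), np.int64(220)), (np.int64(248), np.int64(220)), (np.int64(245), np.int64(221))]
along y,z -0.12491442540330937 -0.014530411794259433
```

View pics/top5.png

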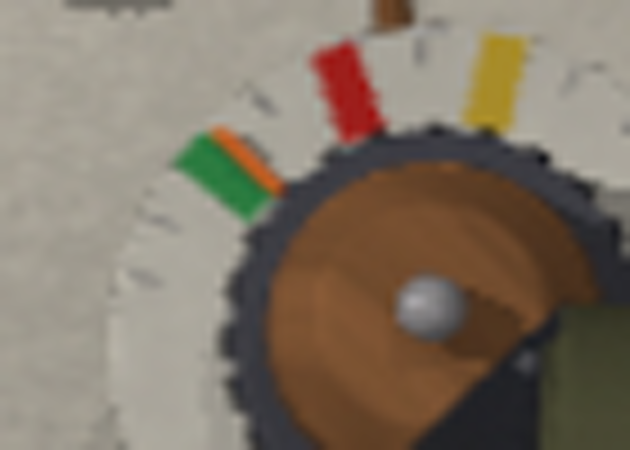

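```bash
cat > ring.py <<'E'
from h import *
def ring(im):  # bgr top
    hsv=cv2.cvtColor(im,cv2.COLOR_BGR2HSV)
    m=cv2.inRange(hsv,(4,130,120),(16,255,255));m[:180]=0;m[199:]=0;m[:,:212]=0;m[:,236:]=0
    k,l,st,ce=cv2.connectedComponentsWithStats(m)
    i=1+np.argmax(st[1:,4]);uv=ce[i];out=[]
    for c in((.572,.051),(.5698,.0504),(.5734,.0509)):
        ang=lambda p:np.arctan2(p[1]-c[1],p[0]-c[0])
        g=onz('top',(224.7,194),.1);p=onz('top',uv,.103)
        out.append(.75+ang(p)-ang(g))
    print('px',uv,st[i,4],'ring',out)
if __name__=='__main__':
    import sys;ring(cv2.imread(sys.argv[1]))
E
python3 ring.py pics/top5f.png; python3 ring.py pics/top4f.png
```

```text
px [227.45 192.5 ] 20 ring [np.float64(0.6563951787548776), np.float64(0.6581036769916999), np.float64(0.6559384010973089)]
px [234.6667 183.1667] 6 ring [np.float64(0.30132323715647513), np.float64(0.3135462595239171), np.float64(0.29459825273774987)]
```

The pointer is at the near edge of green, ring about 0.66–0.69. It needs about 0.075 rad more, roughly 9 mm.

```bash
python3 -m jog '[{"rot":[-0.4,0,0],"travel":[0,-0.0015,0.015],"jaw":1},{"rot":[-0.4,0,0],"travel":[0,-0.0015,0.015],"jaw":1},{"rot":[0,0,0],"travel":[0,0,0],"jaw":1},{"rot":[0,0,0],"travel":[0,0,0],"jaw":1}]'
python3 - <<'E'
from st import *
from ring import ring
s,M=st()
im=ctrl.get_image('top')[:,:,::-1].copy();cv2.imwrite('pics/top6f.png',im);ring(im)
cv2.imwrite('pics/top6.png',cv2.resize(im[175:225,200:270],None,fx=9,fy=9,interpolation=2))
E
```

```text
time: 8.6
position: [0.4792, -0.0335, 0.1156]
tool_rot: [0.553, 1.5, -0.555]
ft_force: [-0.7, -0.5, -0.5]
grip_width: 0.004
t 8.6 pos [ 0.4792 -0.0335  0.1156] zdir deg -40.56621689046845 down -0.9999987715329478 q [-0.6404  0.0374  0.6734  2.0129 -0.0259  1.1011  0.9072] F [-0.7312 -0.4858 -0.5025] w 0.003950272141616514
px [225.7333 193.4667] 15 ring [np.float64(0.7189071392707904), np.float64(0.7193158044153278), np.float64(0.718896934890182)]
```

View pics/top6.png

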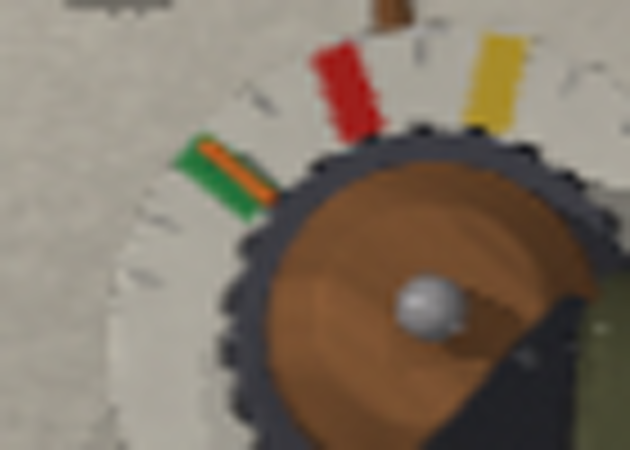

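```bash
python3 -m jog '[{"rot":[-0.4,0,0],"travel":[0,-0.001,0.015],"jaw":1},{"rot":[0,0,0],"travel":[0,0,0],"jaw":1},{"rot":[0,0,0],"travel":[0,0,0],"jaw":1}]'
python3 - <<'E'
from st import *
from ring import ring
s,M=st()
im=ctrl.get_image('top')[:,:,::-1].copy();cv2.imwrite('pics/top7f.png',im);ring(im)
cv2.imwrite('pics/top7.png',cv2.resize(im[175:225,200:270],None,fx=9,fy=9,interpolation=2))
E
```

```text
time: 8.95
position: [0.4827, -0.0368, 0.1158]
tool_rot: [0.526, 1.507, -0.526]
ft_force: [-2.5, -0.2, -1.3]
grip_width: 0.004
t 8.95 pos [ 0.4827 -0.0368  0.1158] zdir deg -38.514712247592705 down -0.9999996564336058 q [-0.6342  0.0469  0.6772  2.005  -0.0329  1.1011  0.956 ] F [-2.4836 -0.1885 -1.2708] w 0.004466577134399387
px [225.5333 194.6   ] 15 ring [np.float64(0.7518374225775661), np.float64(0.7510962022519043), np.float64(0.7525003262392208)]
```

View pics/top7.png

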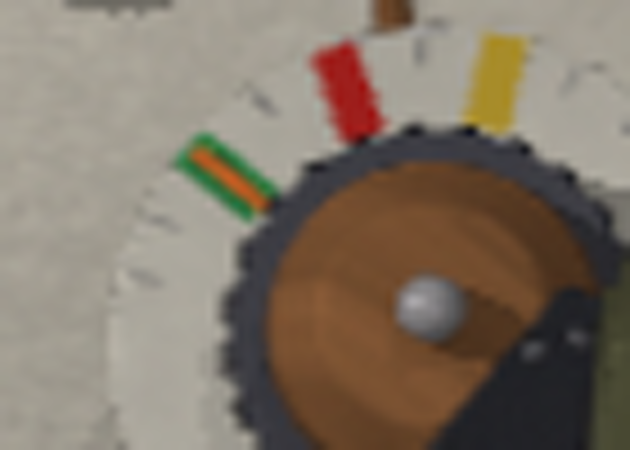

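The pointer is centred on green, with equal green margins either side. Now I'll back straight off the cheek and rise.

```bash
python3 -m jog '[{"rot":[0,0,0],"travel":[0,0,-0.05],"jaw":1},{"rot":[0,0,0],"travel":[0,0,-0.07],"jaw":1},{"rot":[0,0,0],"travel":[-0.08,0,0],"jaw":1},{"rot":[0,0,0],"travel":[-0.12,0,0],"jaw":1},{"rot":[0,0,0],"travel":[-0.12,0,0],"jaw":1},{"rot":[0,0,0],"travel":[-0.08,0,0],"jaw":1},{"rot":[0,0,0],"travel":[0,0,0],"jaw":1},{"rot":[0,0,0],"travel":[0,0,0],"jaw":1}]'
python3 - <<'E'
from st import *
from ring import ring
s,M=st()
im=ctrl.get_image('top')[:,:,::-1].copy();cv2.imwrite('pics/top8.png',im);ring(im)
a=cv2.imread('pics/top0.png')
for nm,sl in(('jars',np.s_[130:300,365:480]),('leftjars',np.s_[125:270,65:190])):
    print(nm,'changed px',int((cv2.absdiff(a[sl],im[sl]).max(2)>40).sum()))
cv2.imwrite('pics/top8c.png',cv2.resize(im[165:255,180:320],None,fx=5,fy=5,interpolation=2))
E
```

```text
time: 9.8
position: [0.4556, -0.0145, 0.2365]
tool_rot: [0.526, 1.504, -0.524]
ft_force: [-0.3, 0.3, -0.8]
grip_width: 0.007
t 9.8 pos [ 0.4556 -0.0145  0.2365] zdir deg -38.460941406551875 down -0.9999972436127529 q [-0.6864 -0.1534  0.6035  1.9056  0.0883  1.3611  0.7929] F [-0.2619  0.2629 -0.7655] w 0.006531670156056161
px [225.5    194.6429] 14 ring [np.float64(0.7536611126738249), np.float64(0.752873397967132), np.float64(0.7543449395916592)]
jars changed px 44
leftjars changed px 0
```

View pics/top8.png

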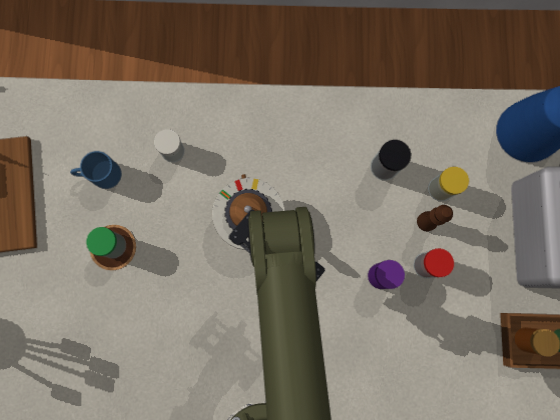

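View pics/top8c.png

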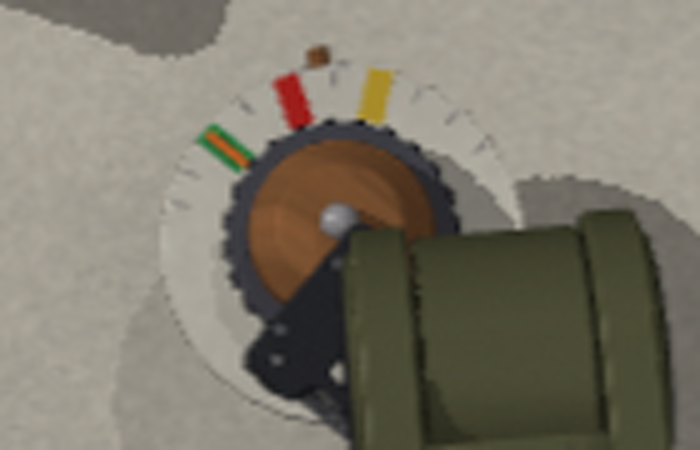

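The pointer stays centred on green (ring about 0.753), the arm is clear, and the mill and jars are in place. The changed pixels on the right come from the arm's shadow. I'm handing the job in.

```bash
python3 -c "
from bench import ctrl
print(ctrl.close_job())"
```

```text
the job is handed in; nothing more can be done
None
```

The mill is set for the green jar, which was the one standing on the coaster. I pushed the lever's cheek_left round counter-clockwise with the shut fingers, without gripping it. I then backed off and raised the arm clear, and handed in just after 9.8 s; the hand-in gives no verdict.

- **Ring:** the last top view puts it at about 0.753 rad against a target of 0.75. The pointer sits in the middle of the green mark and stayed there after the fingers left.
- **Forces:** readings while pushing stayed around 4 N or less, and were under 1 N after the retreat.
- **Mill and objects:** the mill's marks look unmoved. The green jar, white jar and mug area shows no change from the first picture. On the right side, 44 pixels differ around the other jars and pepper mill. I took these to be the arm's shadow, since nothing there looks shifted.
- **Disagreement:** before moving, the two estimates of the starting ring angle differed by about 0.07 rad (pointer -1.08, lever -1.15). I relied on the pointer's position against the green mark for the final setting.

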